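# Set the depth stop of a food press to a tin and lock it again

## Task

Set the depth stop of the small food press to the tin standing under it: push the lock nut's lever round to slacken the nut, turn the knob clockwise until the foot of the screw bears lightly on the tin, then push the lever back round until the nut is firmly tight so that the setting holds. Do it by feel: do not drive the foot hard into the tin or force the lever against its end stop, and leave the other things on the worktop where they are.

Things in the scene. Friction and masses are not known exactly. Their poses are not given: they have to be found in the camera images.
- press: the grey food press, fixed to the worktop: base 200x120 mm, a column at its back (its own +x side) and an arm 56 mm wide from the column over the tin, arm top 108 mm above the worktop. Origin on the worktop, straight below the screw's upright axis; x to the column, z up. Its place and yaw vary; its front looks roughly to the robot
- rest: round aluminium rest on the press base under the screw, diameter 104 mm, the tin stands on it; fixed, but its height differs from press to press by a few mm. Origin at its underside centre, 14 mm below its top face
- tin: the closed tin under the screw, diameter 86 mm, 40 mm high, origin at its underside centre; it stays where it stands. Above it is the round steel foot of the screw, diameter 32 mm, which does not turn and goes down 6 mm per rad of the knob; at the start it is 3 to 15 mm above the tin (0.5 to 2.5 rad of turning)
- adjuster (a joint): angle of knob and screw, rad; grows clockwise seen from above, which lowers knob and foot 6 mm per rad. Range -0.2 to 3.0. Nut slack: friction up to 0.12 Nm; once the foot bears on the tin the torque climbs steeply, 0.06 Nm per 10 N on the tin, 20 to 40 N per 0.05 rad; let go, it keeps 15 to 30 N of that. 20 to 30 N is right, over 60 N too hard. Nut tight: the screw is held against 0.3 Nm or more
- knob_centre (a point): centre of the black bar-shaped knob on top of the screw, on the screw's upright axis: bar 48 mm long (this frame's x, which turns with the knob), 14 mm thick (y) and 28 mm high (14 mm above and below this point), on a hub of 26 mm diameter, 8 mm high. The lower face of the screw's foot is 86 mm below this point, but up to 2 mm more or less: it differs from press to press
- lock_nut (a joint): angle of the lock nut and its lever about the knob's axis, rad; grows clockwise seen from above, which tightens. Slack below about 0: friction 0.4 Nm, about 5 N at the pin while moving. Above, it stiffens: about 7 N at 0.2, 8 N at 0.3, 9 to 10 N at 0.5; end stop 0.75. Let go, it stays (or eases back, not below 0.3). Slack end stop -0.9. Starts at 0.2 to 0.28: that is firmly tight
- lever_pin (a point): centre of the upright black round pin at the end of the nut's lever: diameter 14 mm, 46 mm high (23 mm above and below this point), 90 mm from the nut's axis. The lever bar is of 11 mm diameter, its axis 18 mm below this point, between nut and pin. The nut is a steel hexagon 40 mm across on top of the arm, 16 mm high. A slow sideways push of 10 to 12 N tightens it firmly; more than 25 N forces it
- jam_jar: bystander: jar with grey lid, diameter 62 mm, 86 mm high, origin at its underside
- garlic: bystander: garlic bulb, 56 mm, origin at its underside
- mug: bystander: white mug, 95 mm high, origin at its underside
- spice_jar: bystander: slim jar with dark green cap, diameter 46 mm, 106 mm high, origin at its underside
- bowl: bystander: blue bowl, diameter 138 mm, 95 mm high, origin at its underside
- tomato: bystander: tomato on the board, 65 mm, origin at its underside
- onion: bystander: onion on the board, 82 mm, origin at its underside

How it is judged (in metres and radians):
On the way, in this order (a step that is already met when the one before it is completed fails the run):
1. the lock nut is slackened (its joint below -0.2) while the foot is still clear of the tin (value of joint lock_nut below -0.2 rad and contact force between press and tin below 0.5 N), for 0.2 s.
2. with the nut still slack, the foot is screwed down to bear on the tin (more than 6 N) (value of joint lock_nut below 0 rad and contact force between press and tin above 6 N), for 0.2 s.
At the end, for the whole second after the job is handed in: the foot bears on the tin with 6 to 60 N, the lock nut is tight (its joint above 0.17 rad) and nothing moves (value of joint lock_nut above 0.17 rad and contact force between press and tin between 6 and 60 N and velocity of joint each of lock_nut, adjuster below 0.05 rad/s); the robot touches nothing.
It fails at once if the foot is driven into the tin with more than 65 N (contact force between press and tin above 65 N).
It fails at once if the lever or nut is pushed with more than 25 N (contact force between any of the fingers, the arm and lock_nut above 25 N).
It fails at once if the tin is shifted by more than 10 mm (distance of tin from where it was at the start of the episode above 0.01 m).
It fails at once if a bystander is shifted by more than 20 mm (distance of any of jam_jar, garlic, mug, spice_jar, bowl, tomato, onion from where it was at the start of the episode above 0.02 m).
It also fails if it takes over 72 s, if anything falls off the work surface, if the arm or the gripper's body presses on something with over 40 N, if the wrist force passes 120 N, or if a joint passes its speed limit or range.

## Robot

A 6-joint arm with a two-finger parallel gripper is mounted at the origin on a cart in front of the work surface, level with it; the furniture and walls round the work are solid. World frame = base frame: x ahead of the robot, y to its left, z up, the work surface at z = 0. Lengths are in mm, angles in rad, forces in N, time in s.
With the tool pointing down it reaches from about 350 to 875 mm from the base axis. Payload 4.2 kg.
Tool frame: the origin (TCP) lies at the very end of the fingers, on their centre line; the grasp point (between the pads) lies 19 mm behind it; z points along the fingers, y is the line along which they close (so a half turn about z gives the same grasp; the last joint's range is limited). The gripper opens to 85 mm and grips with 20 to 120 N. Pads are 22 mm wide; open, the fingers measure 114 mm over their backs; the gripper's body (76 mm by 85 mm) begins 54 mm behind the grasp point. The pads swing forward as they close: fully open they stand 13 mm farther back than shut.
Start: joints at [-1.081, 0.385, 0.008, 0, -1.194, -0.259], TCP at [142.99, -608.402, 231.312] pointing down, gripper open.
Joint ranges: [-3.14, 3.14], [-1.21, 2.06], [-1.07, 1.41], [-3.16, 2.05], [-2.99, -0.16], [-3.1, 3.1]. Speed limits (rad/s): [2.79, 2.79, 3.14, 3.14, 3.14, 3.14].

## Interface

Orientations are given as a unit quaternion [x, y, z, w].
In Python, from bench import arm, optics gives the robot as it stands. The module is installed in compiled form; this text tells all that it offers.
- The arm moves only by the tool step_arm, never from a script. Its argument "motion" is a list of rows, each an object with "dr": the turn, a rotation vector about the tool's x, y, z in units of 8 degrees (1.0 is 8 degrees), a list of three; "slide": the shift along the tool's x, y, z in mm, a list of three; "jaw": the finger opening in mm, from 0 to 85.4. A call has exactly 8 rows; each row is the pose to reach, as a shift and turn from the pose commanded when the call began, along the tool's axes at that moment; what a row does not reach only later rows make up. A row lasts 1/8 s, in which the tool goes at most 62.5 mm and 10.7 degrees, less where a joint would pass 70% of its speed; a pose out of reach is approached as far as the arm can. A call with a gripper value outside its range is refused whole. The fingers move at their own pace and stop on an object; the grip force is fixed at half the most. Time passes only in rows, so rows that repeat a pose let the fingers close, or fill a call up. It gives the time, the measured TCP pose, the force, the opening and the grip force at its end, in the units of the state.
- arm.read_state(): the state, without advancing time (a new reading comes with each control period).
- optics.get_image(name): name is "scene" or "top"; returns the picture (384x512x3 uint8, blue, green, red); there is no depth.
- optics.camera_info(name): a dict with "camera_matrix" (3x3 intrinsics, pixels), "view" (4x4, takes a point from world to camera coordinates). Camera axes: x right, y up, looking along -z (the intrinsics and any distortion apply to the point x, -y, -z); pixel columns grow to the right and rows downward; lengths in mm; the calibration is good to about 2 mm. A picture is of the moment at which its call begins. camera_info takes no time and is no camera call.
- arm.job_done(): hands the job in; it is judged then, once.
The state is a dict: "clock": time; "joints": joint angles; "joint_vel": joint speeds; "joint_efforts": joint torques, N m; "position": TCP position; "ee_rot": TCP orientation; "contact_force": force on the tool from outside, world axes, zero at the start; "wrist_torque": the same for the moment, N m; "gripper_width": finger opening in mm; "grasp_force": force on a finger pad.
Only numpy, scipy, OpenCV 4.12 (cv2) and the standard library are available. Lean on these libraries where they do the work, as an engineer would, in place of code of your own. Each camera call takes 0.05 s, during which the arm holds its last target. There are 200 camera calls.

## Working session

There is one attempt and no reset: what is moved stays moved. The work goes in short steps, Python scripts to look and compute and a tool call to move; the robot and the scene stay as the last step left them, time stands still between calls to the robot, and variables do not carry over. Pictures are saved under pics/ and viewed, at most 10 in all, crops included, and the job is handed in when it is done.

Besides the shell and the picture viewer there is one more tool, called after "Emit:" as name(argument=value, ...) on one line, values as JSON. step_arm: Moves the arm, as the interface text tells. Its arguments: {"type":"object","properties":{"motion":{"type":"array","items":{"type":"object","properties":{"dr":{"type":"array","items":{"type":"number"}},"slide":{"type":"array","items":{"type":"number"}},"jaw":{"type":"number"}}}}},"required":["motion"]}

```bash
mkdir -p pics; python3 - <<'E'
from bench import arm, optics
import cv2,numpy as np
for n in("scene","top"):
    cv2.imwrite(f"pics/{n}0.png",optics.get_image(n)); i=optics.camera_info(n); print(n,{k:np.round(v,3).tolist() if not isinstance(v,str) else v for k,v in i.items()})
print(arm.read_state())
E
```

```text
scene {'camera_matrix': [[399.264, 0.0, 259.548], [0.0, 399.264, 197.444], [0.0, 0.0, 1.0]], 'view': [[0.878, -0.479, -0.003, -522.519], [0.359, 0.655, 0.665, -312.456], [-0.316, -0.585, 0.747, -1053.812], [0.0, 0.0, 0.0, 1.0]]}
top {'camera_matrix': [[352.439, 0.0, 250.581], [0.0, 352.439, 196.674], [0.0, 0.0, 1.0]], 'view': [[-0.006, -0.999, -0.034, 47.495], [0.986, -0.012, 0.169, -612.39], [-0.169, -0.032, 0.985, -901.02], [0.0, 0.0, 0.0, 1.0]]}
{'clock': 0.1, 'joints': array([-1.08140811e+00,  3.85513888e-01,  6.77066275e-03, -4.46681314e-04,
       -1.19401260e+00, -2.58632593e-01]), 'joint_vel': array([ 0.00113791, -0.00072462,  0.00311288,  0.0020353 ,  0.00100928,
        0.00026489]), 'joint_efforts': array([-1.43942882e-03, -3.93317235e+01,  1.88929152e+01,  4.19794008e+00,
       -2.58321241e-03,  2.74070132e-06]), 'position': array([ 142.86656346, -607.91707077,  230.31178017]), 'ee_rot': array([-1.15040111e-01,  9.93360342e-01,  9.87864040e-04, -1.64710829e-04]), 'contact_force': array([ 0.12951028, -0.33066523, -0.07635482]), 'wrist_torque': array([ 0.02037298,  0.01241125, -0.02576862]), 'grasp_force': 0.0, 'gripper_width': 85.63769165857927}
```

View pics/scene0.png

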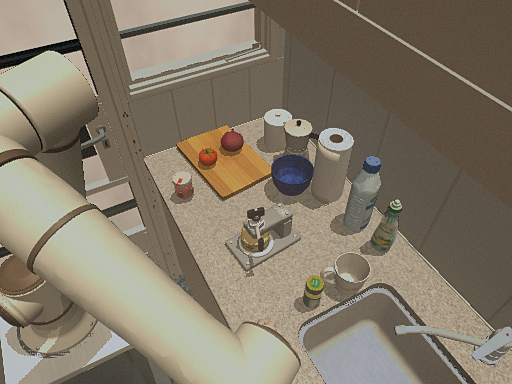

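View pics/top0.png

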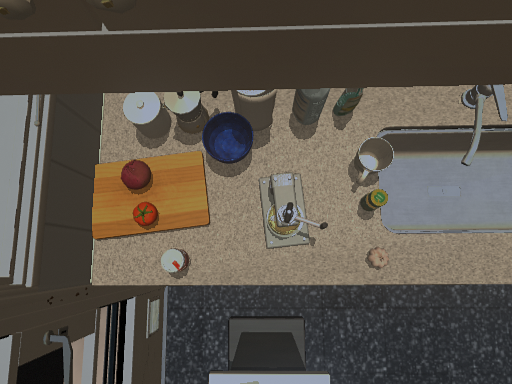

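The top view shows the press at about (285,210), with the lever pin near (323,226). The scene view shows it at (260,235). I'll zoom in on both.

```bash
python3 - <<'E'
import cv2,numpy as np
a=cv2.imread("pics/top0.png")[165:255,250:340];b=cv2.imread("pics/scene0.png")[195:275,220:310]
f=lambda i:cv2.resize(i,(400,int(400*i.shape[0]/i.shape[1])),interpolation=cv2.INTER_CUBIC)
A,B=f(a),f(b);B=cv2.copyMakeBorder(B,0,A.shape[0]-B.shape[0],0,0,0)
cv2.imwrite("pics/crop.png",np.hstack([A,B]))
E
```

```text
(no output)
```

View pics/crop.png

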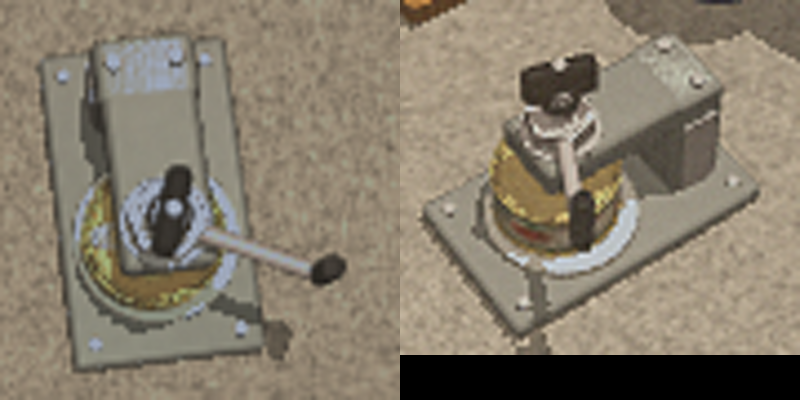

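The knob bar's top dot is at about (289,211.5) in top and (256,209) in scene. The pin blob is at about (323.5,225.5) in top and (261,245) in scene. Next I'll triangulate these using masks.

```bash
cat > h.py <<'E'
from bench import arm, optics
import cv2,numpy as np
def P(n):
    i=optics.camera_info(n);V=np.array(i["view"]);D=np.diag([1,-1,-1]);return np.array(i["camera_matrix"]),D@V[:3]
def proj(n,p):
    K,E=P(n);q=K@(E@np.r_[p,1]);return q[:2]/q[2]
def ray(n,uv,z):
    K,E=P(n);d=E[:,:3].T@np.linalg.inv(K)@np.r_[uv,1];c=-E[:,:3].T@E[:,3];return c+d*(z-c[2])/d[2]
def tri(a,b):
    Ka,Ea=P("top");Kb,Eb=P("scene");X=cv2.triangulatePoints(Ka@Ea,Kb@Eb,np.array(a,float),np.array(b,float))[:,0];return X[:3]/X[3]
E
python3 - <<'E'
from h import *
for n,(x0,y0,x1,y1) in dict(top=(250,165,340,255),scene=(220,195,310,275)).items():
    im=cv2.imread(f"pics/{n}0.png")[y0:y1,x0:x1];m=(im.max(2)<75).astype(np.uint8)
    k,l,s,c=cv2.connectedComponentsWithStats(m)
    for j in range(1,k):
        if s[j,4]>15:
            pts=np.argwhere(l==j)[:,::-1].astype(np.float32);print(n,s[j]+[x0,y0,0,0,0],c[j]+[x0,y0],cv2.minAreaRect(pts))
print("knobtop",tri((288.9,211.6),(256,209)),"pin",tri((323.5,225.5),(261,245)))
for z in (0,):
  for uv in ((250+42/4.444,165+58/4.444),(250+77/4.444,165+368/4.444),(250+263/4.444,165+345/4.444),(250+222/4.444,165+50/4.444)): print("base",ray("top",uv,12))
E
```

```text
top [269 185   6  19  36] [271.66666667 192.77777778] ((21.97058868408203, 28.882354736328125), (18.675243377685547, 2.9104275703430176), 75.96376037597656)
top [283 202  10  21 122] [287.85245902 212.68852459] ((37.5, 47.0), (20.0, 9.0), 90.0)
top [320 223   8   6  37] [323.18918919 225.37837838] ((73.5, 60.5), (5.0, 7.0), 90.0)
scene [247 207  17  14 133] [255.51879699 213.57894737] ((35.94117736816406, 19.264705657958984), (11.641709327697754, 16.73495864868164), 75.96376037597656)
scene [258 238   6  13  59] [260.55932203 244.38983051] ((40.5, 49.0), (12.0, 5.0), 90.0)
knobtop [556.21238341 -51.55548191 173.58269942] pin [ 525.52073047 -136.8357743   134.80631243]
base [673.3319834   17.56425485  12.        ]
base [476.51894029  -2.01504332  12.        ]
base [ 489.76425935 -117.08616217   12.        ]
base [676.9504993  -97.44203266  12.        ]
```

```bash
cat >> h.py <<'E'
from scipy.spatial.transform import Rotation as R
def go(p,ydeg):
    "tool-frame slide (mm) and z turn (8deg units) to reach world p, tool down with tool y at world angle ydeg"
    s=arm.read_state();r=R.from_quat(s["ee_rot"]);a=np.radians(ydeg)
    y=np.array([np.cos(a),np.sin(a),0]);z=np.array([0,0,-1.]);T=R.from_matrix(np.c_[np.cross(y,z),y,z])
    print("slide",r.inv().apply(np.array(p)-s["position"]).round(1),"dr",(np.degrees((r.inv()*T).as_rotvec())/8).round(2))
def st():
    s=arm.read_state();print({k:np.round(s[k],3).tolist() for k in("clock","joints","position","contact_force","wrist_torque","gripper_width","grasp_force")})
E
python3 - <<'E'
from h import *
go([525.5,-136.8,200],180)
for n,o,a,b in (("scene",(220,195),(121,66),(198,55)),("top",(250,165),(180,168),(166,243))):
    a,b=[ray(n,np.array(o)+np.array(q)/4.444,172) for q in(a,b)];d=b-a;print(n,a,b,np.degrees(np.arctan2(d[1],d[0]))%180,np.hypot(*d[:2]))
E
```

```text
slide [-480.2  371.1   31. ] dr [ 0.01  0.01 -9.6 ]
scene [535.25337183 -41.78942342 172.        ] [580.19986141 -56.51548586 172.        ] 161.85937092319938 47.29739781993765
top [576.60516847 -55.75902941 172.        ] [536.93451635 -47.43459381 172.        ] 168.14907604158793 40.534637875467936
```

Emit:
step_arm(motion=[{"slide": [-40,31,0],"dr": [0,0,-0.8],"jaw": 32},{"slide": [-85,66,0],"dr": [0,0,-1.7],"jaw": 32},{"slide": [-130,101,0],"dr": [0,0,-2.6],"jaw": 32},{"slide": [-175,136,0],"dr": [0,0,-3.5],"jaw": 32},{"slide": [-220,171,0],"dr": [0,0,-4.4],"jaw": 32},{"slide": [-265,206,0],"dr": [0,0,-5.3],"jaw": 32},{"slide": [-310,240,0],"dr": [0,0,-6.2],"jaw": 32},{"slide": [-350,271,0],"dr": [0,0,-7.0],"jaw": 32}])

```text
clock: 1.1
position: [422.5, -262.7, 231.1]
ee_rot: [-0.57, 0.822, 0.0, -0.0]
contact_force: [0.9, -0.3, -0.5]
gripper_width: 31.8
grasp_force: 0.0
```

```bash
python3 -c "
from h import *
st();go([525.5,-136.8,200],180)"
```

```text
{'clock': 1.1, 'joints': [-0.229, 0.167, -0.297, -0.0, -1.107, -0.129], 'position': [422.505, -262.71, 231.135], 'contact_force': [0.854, -0.322, -0.55], 'wrist_torque': [-0.041, -0.089, 0.031], 'gripper_width': 31.794, 'grasp_force': 0.0}
slide [-154.   -52.3   31.1] dr [ 0.    0.   -2.57]
```

Emit:
step_arm(motion=[{"slide": [-20,-7,2],"dr": [0,0,-0.4],"jaw": 32},{"slide": [-45,-15,5],"dr": [0,0,-0.8],"jaw": 32},{"slide": [-75,-25,12],"dr": [0,0,-1.3],"jaw": 32},{"slide": [-105,-35,18],"dr": [0,0,-1.8],"jaw": 32},{"slide": [-135,-45,25],"dr": [0,0,-2.3],"jaw": 32},{"slide": [-148,-50,29],"dr": [0,0,-2.57],"jaw": 32},{"slide": [-154,-52.3,31],"dr": [0,0,-2.57],"jaw": 32},{"slide": [-154,-52.3,31],"dr": [0,0,-2.57],"jaw": 32}])

```text
clock: 2.1
position: [525.0, -139.3, 200.1]
ee_rot: [-0.706, 0.709, 0.0, -0.0]
contact_force: [0.0, -0.9, 0.1]
gripper_width: 32.0
grasp_force: 0.0
```

```bash
python3 - <<'E'
from h import *
st();go([525.5,-136.8,128],180)
A=optics.get_image("top")[165:255,250:340];B=optics.get_image("scene")[175:265,220:310]
cv2.imwrite("pics/c2.png",cv2.resize(np.hstack([A,B]),(800,400),interpolation=cv2.INTER_CUBIC))
E
```

```text
{'clock': 2.1, 'joints': [0.039, 0.272, -0.241, -0.0, -1.059, -0.044], 'position': [524.969, -139.284, 200.147], 'contact_force': [0.021, -0.912, 0.068], 'wrist_torque': [-0.006, 0.021, -0.04], 'gripper_width': 31.968, 'grasp_force': 0.0}
slide [-2.5 -0.6 72.1] dr [ 0.   -0.   -0.03]
```

View pics/c2.png

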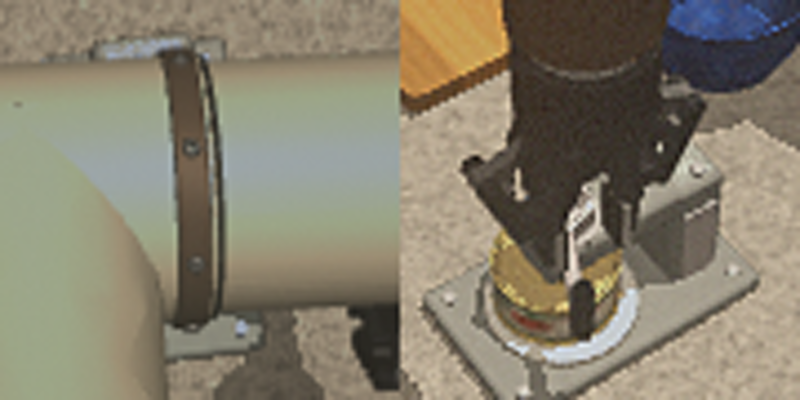

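The fingers straddle the pin in the scene view, with the pin at about (580,310) in the crop. Descending.

Emit:
step_arm(motion=[{"slide": [-2,0,12],"dr": [0,0,0],"jaw": 32},{"slide": [-2.5,-0.6,24],"dr": [0,0,0],"jaw": 32},{"slide": [-2.5,-0.6,34],"dr": [0,0,0],"jaw": 32},{"slide": [-2.5,-0.6,43],"dr": [0,0,0],"jaw": 32},{"slide": [-2.5,-0.6,52],"dr": [0,0,0],"jaw": 32},{"slide": [-2.5,-0.6,60],"dr": [0,0,0],"jaw": 32},{"slide": [-2.5,-0.6,67],"dr": [0,0,0],"jaw": 32},{"slide": [-2.5,-0.6,72],"dr": [0,0,0],"jaw": 32}])

```text
clock: 3.2
position: [525.9, -136.6, 127.9]
ee_rot: [-0.706, 0.708, 0.0, -0.0]
contact_force: [0.2, 0.8, -0.3]
gripper_width: 32.1
grasp_force: 0.0
```

```bash
python3 - <<'E'
from h import *
st()
B=optics.get_image("scene")[195:275,220:310]
cv2.imwrite("pics/c3.png",cv2.resize(B,(450,400),interpolation=cv2.INTER_CUBIC))
c=np.array([557,-50.5]);
for a in (-110,-100,-90,-80,-70,-60): print(a,(c+90*np.array([np.cos(np.radians(a)),np.sin(np.radians(a))])).round(1))
E
```

```text
{'clock': 3.2, 'joints': [0.044, 0.347, -0.336, 0.0, -0.888, -0.048], 'position': [525.858, -136.585, 127.902], 'contact_force': [0.187, 0.849, -0.328], 'wrist_torque': [-0.017, 0.045, 0.036], 'gripper_width': 32.117, 'grasp_force': 0.0}
-110 [ 526.2 -135.1]
-100 [ 541.4 -139.1]
-90 [ 557.  -140.5]
-80 [ 572.6 -139.1]
-70 [ 587.8 -135.1]
-60 [ 602.  -128.4]
```

View pics/c3.png

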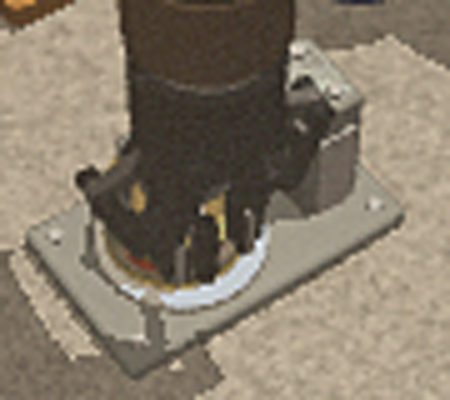

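Emit:
step_arm(motion=[{"slide": [0,-3,0],"dr": [0,0,0],"jaw": 32},{"slide": [0,-6,0],"dr": [0,0,0],"jaw": 32},{"slide": [0.5,-7.5,0],"dr": [0,0,0],"jaw": 32},{"slide": [1,-9,0],"dr": [0,0,0],"jaw": 32},{"slide": [1,-10.5,0],"dr": [0,0,0],"jaw": 32},{"slide": [1,-12,0],"dr": [0,0,0],"jaw": 32},{"slide": [1.5,-13.5,0],"dr": [0,0,0],"jaw": 32},{"slide": [1.5,-15,0],"dr": [0,0,0],"jaw": 32}])

```text
clock: 4.25
position: [539.2, -138.9, 128.0]
ee_rot: [-0.706, 0.709, 0.001, -0.002]
contact_force: [-5.5, -2.9, 2.1]
gripper_width: 32.0
grasp_force: 2.4
```

Emit:
step_arm(motion=[{"slide": [0.5,-3,0],"dr": [0,0,0],"jaw": 32},{"slide": [1,-6,0],"dr": [0,0,0],"jaw": 32},{"slide": [1.5,-9.5,0],"dr": [0,0,0],"jaw": 32},{"slide": [1.5,-13,0],"dr": [0,0,0],"jaw": 32},{"slide": [2,-16.5,0],"dr": [0,0,0],"jaw": 32},{"slide": [2,-20,0],"dr": [0,0,0],"jaw": 32},{"slide": [2,-23.5,0],"dr": [0,0,0],"jaw": 32},{"slide": [2,-27,0],"dr": [0,0,0],"jaw": 32}])

```text
clock: 5.25
position: [565.6, -141.2, 127.4]
ee_rot: [-0.706, 0.709, 0.002, -0.002]
contact_force: [-5.1, -3.1, 0.2]
gripper_width: 32.5
grasp_force: 2.6
```

Pin is now at x ≈ 556. Continue the arc.

Emit:
step_arm(motion=[{"slide": [0,-4,0],"dr": [0,0,0],"jaw": 32},{"slide": [0,-8,0],"dr": [0,0,0],"jaw": 32},{"slide": [-0.5,-12,0],"dr": [0,0,0],"jaw": 32},{"slide": [-1.5,-16,0],"dr": [0,0,0],"jaw": 32},{"slide": [-2.5,-20,0],"dr": [0,0,0],"jaw": 32},{"slide": [-3.5,-24,0],"dr": [0,0,0],"jaw": 32},{"slide": [-5,-28,0],"dr": [0,0,0],"jaw": 32},{"slide": [-6.5,-32,0],"dr": [0,0,0],"jaw": 32}])

```text
clock: 6.25
position: [598.0, -134.7, 127.3]
ee_rot: [-0.706, 0.709, 0.001, -0.002]
contact_force: [-4.6, -2.9, 0.0]
gripper_width: 31.9
grasp_force: 2.3
```

Emit:
step_arm(motion=[{"slide": [0,5,0],"dr": [0,0,0],"jaw": 32},{"slide": [0,9.5,0],"dr": [0,0,0],"jaw": 32},{"slide": [0,9.5,-10],"dr": [0,0,0],"jaw": 32},{"slide": [0,9.5,-25],"dr": [0,0,0],"jaw": 32},{"slide": [0,9.5,-45],"dr": [0,0,0],"jaw": 32},{"slide": [0,9.5,-65],"dr": [0,0,0],"jaw": 32},{"slide": [0,9.5,-80],"dr": [0,0,0],"jaw": 32},{"slide": [0,9.5,-86],"dr": [0,0,0],"jaw": 40}])

```text
clock: 7.25
position: [591.0, -133.8, 216.1]
ee_rot: [-0.706, 0.708, -0.001, 0.001]
contact_force: [0.3, -1.0, -0.8]
gripper_width: 40.1
grasp_force: 0.0
```

```bash
python3 - <<'E'
from h import *
st();go([557,-50.5,200],73+360);go([557,-50.5,200],253)
E
```

```text
{'clock': 7.25, 'joints': [0.044, 0.362, -0.067, 0.0, -1.14, -0.048], 'position': [590.95, -133.81, 216.067], 'contact_force': [0.251, -0.999, -0.82], 'wrist_torque': [0.008, -0.014, 0.033], 'gripper_width': 40.136, 'grasp_force': 0.0}
slide [-83.2  34.3  16. ] dr [-1.000e-02  2.000e-02  1.335e+01]
slide [-83.2  34.3  16. ] dr [-0.02 -0.01 -9.15]
```

Emit:
step_arm(motion=[{"slide": [-8,3,0],"dr": [0,0,-1.1],"jaw": 40},{"slide": [-20,8,0],"dr": [0,0,-2.3],"jaw": 40},{"slide": [-34,14,0],"dr": [0,0,-3.5],"jaw": 40},{"slide": [-48,20,2],"dr": [0,0,-4.7],"jaw": 40},{"slide": [-62,26,5],"dr": [0,0,-5.9],"jaw": 40},{"slide": [-75,31,9],"dr": [0,0,-7.1],"jaw": 40},{"slide": [-83.2,34.3,13],"dr": [0,0,-8.2],"jaw": 40},{"slide": [-83.2,34.3,16],"dr": [0,0,-9.15],"jaw": 40}])

```text
clock: 8.25
position: [555.8, -49.9, 197.9]
ee_rot: [0.989, -0.145, -0.001, 0.0]
contact_force: [0.2, -0.1, 0.1]
gripper_width: 39.8
grasp_force: 0.0
```

```bash
python3 - <<'E'
from h import *
st();go([557,-50.5,154],253)
B=optics.get_image("scene")[175:265,220:310]
cv2.imwrite("pics/c4.png",cv2.resize(B,(450,450),interpolation=cv2.INTER_CUBIC))
E
```

```text
{'clock': 8.25, 'joints': [0.201, 0.299, -0.208, -0.0, -1.065, 1.079], 'position': [555.849, -49.912, 197.878], 'contact_force': [0.221, -0.113, 0.052], 'wrist_torque': [-0.011, -0.021, -0.023], 'gripper_width': 39.794, 'grasp_force': 0.0}
slide [ 1.3  0.2 43.9] dr [0.   0.01 0.04]
```

View pics/c4.png

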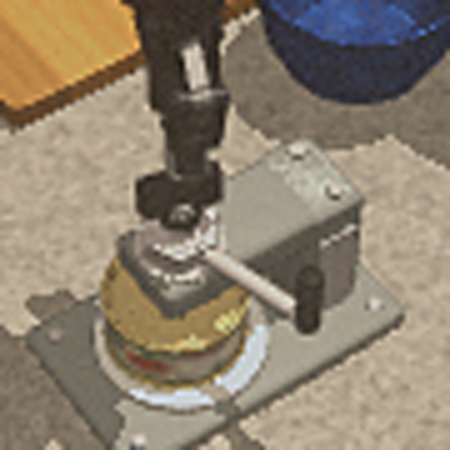

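The fingers are right over the knob at about (180,190) in the crop, and the lever has swung to the column side. Next I descend and grasp.

Emit:
step_arm(motion=[{"slide": [1.2,0.2,8],"dr": [0,0,0],"jaw": 40},{"slide": [1.2,0.2,16],"dr": [0,0,0],"jaw": 40},{"slide": [1.2,0.2,25],"dr": [0,0,0],"jaw": 40},{"slide": [1.2,0.2,34],"dr": [0,0,0],"jaw": 40},{"slide": [1.2,0.2,41],"dr": [0,0,0],"jaw": 40},{"slide": [1.2,0.2,45.5],"dr": [0,0,0],"jaw": 40},{"slide": [1.2,0.2,45.5],"dr": [0,0,0],"jaw": 30},{"slide": [1.2,0.2,45.5],"dr": [0,0,0],"jaw": 24}])

```text
clock: 9.3
position: [557.7, -51.0, 153.1]
ee_rot: [0.989, -0.148, 0.0, -0.0]
contact_force: [0.4, 0.5, -0.9]
gripper_width: 23.9
grasp_force: 0.0
```

Emit:
step_arm(motion=[{"slide": [0,0,0],"dr": [0,0,0],"jaw": 20},{"slide": [0,0,0],"dr": [0,0,0],"jaw": 18},{"slide": [0,0,0],"dr": [0,0,0],"jaw": 16},{"slide": [0,0,0],"dr": [0,0,0],"jaw": 14},{"slide": [0,0,0],"dr": [0,0,0],"jaw": 12},{"slide": [0,0,0],"dr": [0,0,0],"jaw": 8},{"slide": [0,0,0],"dr": [0,0,0],"jaw": 8},{"slide": [0,0,0],"dr": [0,0,0],"jaw": 8}])

```text
clock: 10.3
position: [557.8, -50.9, 152.9]
ee_rot: [0.989, -0.148, 0.0, -0.0]
contact_force: [1.6, 1.8, 0.7]
gripper_width: 12.9
grasp_force: 58.8
```

```bash
python3 -c "
from h import *
st()"
```

```text
{'clock': 10.3, 'joints': [0.198, 0.345, -0.265, -0.0, -0.96, 1.076], 'position': [557.78, -50.944, 152.932], 'contact_force': [1.648, 1.757, 0.67], 'wrist_torque': [0.422, -0.504, 0.081], 'gripper_width': 12.879, 'grasp_force': 58.778}
```

Emit:
step_arm(motion=[{"slide": [0,0,0.4],"dr": [0,0,0.4],"jaw": 8},{"slide": [0,0,0.8],"dr": [0,0,0.9],"jaw": 8},{"slide": [0,0,1.2],"dr": [0,0,1.4],"jaw": 8},{"slide": [0,0,1.6],"dr": [0,0,1.9],"jaw": 8},{"slide": [0,0,2.0],"dr": [0,0,2.4],"jaw": 8},{"slide": [0,0,2.5],"dr": [0,0,2.9],"jaw": 8},{"slide": [0,0,2.5],"dr": [0,0,3.0],"jaw": 8},{"slide": [0,0,2.5],"dr": [0,0,3.0],"jaw": 8}])

```text
clock: 11.3
position: [557.5, -51.3, 150.4]
ee_rot: [0.937, -0.35, 0.0, 0.0]
contact_force: [1.3, -0.8, 1.1]
gripper_width: 12.4
grasp_force: 58.8
```

```bash
cat >> h.py <<'E'
def tw():
    s=arm.read_state();x=R.from_quat(s["ee_rot"]).as_matrix()[:,1];print("yaw",np.arctan2(x[1],x[0]).round(4),"q6",s["joints"][5].round(3),"eff6",s["joint_efforts"][5].round(3),"T",s["wrist_torque"].round(3),"F",s["contact_force"].round(1),s["position"].round(1))
E
python3 - <<'E'
from h import *
tw()
# rest/tin height from initial scene picture: row of near rim vs z, axis at (557,-50.5)
K,E=P("scene");c=-E[:,:3].T@E[:,3];d=c[:2]-[557,-50.5];d/=np.hypot(*d)
for n in("scene","top"):
  K,E=P(n);c=-E[:,:3].T@E[:,3];d=c[:2]-[557,-50.5];d/=np.hypot(*d)
  for z in(18,22,26,30,34,38): print(n,z,proj(n,np.r_[np.array([557,-50.5])+52*d,z]).round(1),"tin top",proj(n,np.r_[np.array([557,-50.5])+43*d,z+40]).round(1))
E
```

```text
yaw -2.286 q6 0.657 eff6 -0.091 T [-0.28  -0.383  0.085] F [ 1.3 -0.8  1.1] [557.5 -51.3 150.4]
scene 18 [256.6 257.2] tin top [256.5 246.6]
scene 22 [256.6 256.4] tin top [256.5 245.8]
scene 26 [256.6 255.6] tin top [256.5 245. ]
scene 30 [256.6 254.8] tin top [256.4 244.2]
scene 34 [256.6 254.1] tin top [256.4 243.4]
scene 38 [256.6 253.3] tin top [256.4 242.5]
top 18 [275.3 234.6] tin top [277.5 230.7]
top 22 [275.4 234.5] tin top [277.6 230.6]
top 26 [275.4 234.5] tin top [277.6 230.5]
top 30 [275.5 234.4] tin top [277.7 230.4]
top 34 [275.5 234.3] tin top [277.8 230.3]
top 38 [275.6 234.2] tin top [277.8 230.1]
```

Emit:
step_arm(motion=[{"slide": [0,0,0.2],"dr": [0,0,0.15],"jaw": 8},{"slide": [0,0,0.3],"dr": [0,0,0.3],"jaw": 8},{"slide": [0,0,0.4],"dr": [0,0,0.45],"jaw": 8},{"slide": [0,0,0.4],"dr": [0,0,0.5],"jaw": 8},{"slide": [0,0,0.4],"dr": [0,0,0.5],"jaw": 8},{"slide": [0,0,0.4],"dr": [0,0,0.5],"jaw": 8},{"slide": [0,0,0.4],"dr": [0,0,0.5],"jaw": 8},{"slide": [0,0,0.4],"dr": [0,0,0.5],"jaw": 8}])

```text
clock: 12.3
position: [557.5, -51.2, 150.0]
ee_rot: [0.924, -0.383, 0.0, 0.0]
contact_force: [0.5, -2.4, 2.2]
gripper_width: 12.5
grasp_force: 59.0
```

```bash
python3 -c "from h import *;tw()"
```

```text
yaw -2.3565 q6 0.587 eff6 -0.081 T [-0.762 -0.242  0.069] F [ 0.5 -2.4  2.2] [557.5 -51.2 150. ]
```

Emit:
step_arm(motion=[{"slide": [0,0,0.2],"dr": [0,0,0.15],"jaw": 8},{"slide": [0,0,0.3],"dr": [0,0,0.3],"jaw": 8},{"slide": [0,0,0.4],"dr": [0,0,0.45],"jaw": 8},{"slide": [0,0,0.4],"dr": [0,0,0.5],"jaw": 8},{"slide": [0,0,0.4],"dr": [0,0,0.5],"jaw": 8},{"slide": [0,0,0.4],"dr": [0,0,0.5],"jaw": 8},{"slide": [0,0,0.4],"dr": [0,0,0.5],"jaw": 8},{"slide": [0,0,0.4],"dr": [0,0,0.5],"jaw": 8}])

```text
clock: 13.3
position: [557.4, -51.1, 149.5]
ee_rot: [0.91, -0.415, -0.0, 0.0]
contact_force: [0.1, -2.3, 3.9]
gripper_width: 12.8
grasp_force: 59.2
```

```bash
python3 -c "from h import *;tw()"
```

```text
yaw -2.4263 q6 0.517 eff6 -0.073 T [-1.069  0.018  0.095] F [ 0.1 -2.3  3.9] [557.4 -51.1 149.5]
```

Emit:
step_arm(motion=[{"slide": [0,0,0.2],"dr": [0,0,0.15],"jaw": 8},{"slide": [0,0,0.3],"dr": [0,0,0.3],"jaw": 8},{"slide": [0,0,0.4],"dr": [0,0,0.45],"jaw": 8},{"slide": [0,0,0.4],"dr": [0,0,0.5],"jaw": 8},{"slide": [0,0,0.4],"dr": [0,0,0.5],"jaw": 8},{"slide": [0,0,0.4],"dr": [0,0,0.5],"jaw": 8},{"slide": [0,0,0.4],"dr": [0,0,0.5],"jaw": 8},{"slide": [0,0,0.4],"dr": [0,0,0.5],"jaw": 8}])

```text
clock: 14.3
position: [557.4, -51.1, 149.1]
ee_rot: [0.895, -0.446, -0.0, 0.0]
contact_force: [-0.1, -3.5, 4.5]
gripper_width: 12.6
grasp_force: 59.2
```

```bash
python3 -c "from h import *;tw()"
```

```text
yaw -2.4961 q6 0.447 eff6 -0.067 T [-1.193  0.152  0.075] F [-0.1 -3.5  4.5] [557.4 -51.1 149.1]
```

Emit:
step_arm(motion=[{"slide": [0,0,0.2],"dr": [0,0,0.15],"jaw": 8},{"slide": [0,0,0.3],"dr": [0,0,0.3],"jaw": 8},{"slide": [0,0,0.4],"dr": [0,0,0.45],"jaw": 8},{"slide": [0,0,0.4],"dr": [0,0,0.5],"jaw": 8},{"slide": [0,0,0.4],"dr": [0,0,0.5],"jaw": 8},{"slide": [0,0,0.4],"dr": [0,0,0.5],"jaw": 8},{"slide": [0,0,0.4],"dr": [0,0,0.5],"jaw": 8},{"slide": [0,0,0.4],"dr": [0,0,0.5],"jaw": 8}])

```text
clock: 15.3
position: [557.4, -51.1, 148.7]
ee_rot: [0.879, -0.477, -0.0, 0.0]
contact_force: [-0.7, -3.7, 5.0]
gripper_width: 12.7
grasp_force: 59.3
```

```bash
python3 -c "from h import *;tw()"
```

```text
yaw -2.566 q6 0.377 eff6 -0.064 T [-1.406  0.392 -0.003] F [-0.7 -3.7  5. ] [557.4 -51.1 148.7]
```

Emit:
step_arm(motion=[{"slide": [0,0,0],"dr": [0,0,0.06],"jaw": 8},{"slide": [0,0,0.1],"dr": [0,0,0.12],"jaw": 8},{"slide": [0,0,0.1],"dr": [0,0,0.18],"jaw": 8},{"slide": [0,0,0.2],"dr": [0,0,0.25],"jaw": 8},{"slide": [0,0,0.2],"dr": [0,0,0.31],"jaw": 8},{"slide": [0,0,0.3],"dr": [0,0,0.37],"jaw": 8},{"slide": [0,0,0.3],"dr": [0,0,0.43],"jaw": 8},{"slide": [0,0,0.3],"dr": [0,0,0.5],"jaw": 8}])

```text
clock: 16.3
position: [557.4, -51.1, 148.3]
ee_rot: [0.861, -0.508, -0.0, 0.0]
contact_force: [-1.0, -4.5, 3.3]
gripper_width: 12.7
grasp_force: 59.3
```

```bash
python3 -c "from h import *;tw()"
```

```text
yaw -2.6364 q6 0.307 eff6 -0.041 T [-1.528  0.514  0.066] F [-1.  -4.5  3.3] [557.4 -51.1 148.3]
```

Emit:
step_arm(motion=[{"slide": [0.2,0.1,0],"dr": [0,0,0.06],"jaw": 8},{"slide": [0.5,0.3,0.1],"dr": [0,0,0.12],"jaw": 8},{"slide": [0.8,0.4,0.1],"dr": [0,0,0.18],"jaw": 8},{"slide": [0.8,0.4,0.2],"dr": [0,0,0.25],"jaw": 8},{"slide": [0.8,0.4,0.2],"dr": [0,0,0.31],"jaw": 8},{"slide": [0.8,0.4,0.3],"dr": [0,0,0.37],"jaw": 8},{"slide": [0.8,0.4,0.3],"dr": [0,0,0.43],"jaw": 8},{"slide": [0.8,0.4,0.4],"dr": [0,0,0.5],"jaw": 8}])

```text
clock: 17.3
position: [557.4, -51.8, 147.9]
ee_rot: [0.843, -0.538, -0.0, -0.0]
contact_force: [-3.3, 0.2, 3.0]
gripper_width: 12.4
grasp_force: 59.2
```

```bash
python3 -c "from h import *;tw()"
```

```text
yaw -2.7063 q6 0.239 eff6 -0.043 T [-0.17   0.757  0.069] F [-3.3  0.2  3. ] [557.4 -51.8 147.9]
```

Emit:
step_arm(motion=[{"slide": [-0.1,0.2,0],"dr": [0,0,0.06],"jaw": 8},{"slide": [-0.2,0.4,0.1],"dr": [0,0,0.12],"jaw": 8},{"slide": [-0.3,0.6,0.1],"dr": [0,0,0.18],"jaw": 8},{"slide": [-0.3,0.6,0.2],"dr": [0,0,0.25],"jaw": 8},{"slide": [-0.3,0.6,0.2],"dr": [0,0,0.31],"jaw": 8},{"slide": [-0.3,0.6,0.3],"dr": [0,0,0.37],"jaw": 8},{"slide": [-0.3,0.6,0.3],"dr": [0,0,0.43],"jaw": 8},{"slide": [-0.3,0.6,0.4],"dr": [0,0,0.5],"jaw": 8}])

```text
clock: 18.3
position: [557.0, -51.9, 147.6]
ee_rot: [0.824, -0.567, 0.0, -0.0]
contact_force: [0.6, -0.7, -0.7]
gripper_width: 12.4
grasp_force: 58.8
```

```bash
python3 -c "from h import *;tw()"
```

```text
yaw -2.776 q6 0.169 eff6 -0.061 T [-0.085 -0.038  0.111] F [ 0.6 -0.7 -0.7] [557.  -51.9 147.6]
```

Emit:
step_arm(motion=[{"slide": [0,0,0],"dr": [0,0,0.06],"jaw": 8},{"slide": [0,0,0.1],"dr": [0,0,0.11],"jaw": 8},{"slide": [0,0,0.1],"dr": [0,0,0.16],"jaw": 8},{"slide": [0,0,0.2],"dr": [0,0,0.21],"jaw": 8},{"slide": [0,0,0.2],"dr": [0,0,0.26],"jaw": 8},{"slide": [0,0,0.3],"dr": [0,0,0.31],"jaw": 8},{"slide": [0,0,0.3],"dr": [0,0,0.36],"jaw": 8},{"slide": [0,0,0.4],"dr": [0,0,0.4],"jaw": 8}])

```text
clock: 19.3
position: [556.8, -51.9, 147.2]
ee_rot: [0.808, -0.589, 0.0, -0.0]
contact_force: [0.5, -0.4, -1.8]
gripper_width: 12.4
grasp_force: 58.6
```

```bash
python3 -c "from h import *;tw()"
```

```text
yaw -2.8316 q6 0.113 eff6 -0.092 T [-0.071 -0.122  0.116] F [ 0.5 -0.4 -1.8] [556.8 -51.9 147.2]
```

Emit:
step_arm(motion=[{"slide": [0,0,0],"dr": [0,0,0.06],"jaw": 8},{"slide": [0,0,0.1],"dr": [0,0,0.12],"jaw": 8},{"slide": [0,0,0.1],"dr": [0,0,0.18],"jaw": 8},{"slide": [0,0,0.2],"dr": [0,0,0.25],"jaw": 8},{"slide": [0,0,0.2],"dr": [0,0,0.31],"jaw": 8},{"slide": [0,0,0.3],"dr": [0,0,0.37],"jaw": 8},{"slide": [0,0,0.3],"dr": [0,0,0.43],"jaw": 8},{"slide": [0,0,0.4],"dr": [0,0,0.5],"jaw": 8}])

```text
clock: 20.3
position: [556.8, -51.9, 146.8]
ee_rot: [0.787, -0.617, -0.0, 0.0]
contact_force: [-0.5, -0.1, -1.9]
gripper_width: 12.6
grasp_force: 58.7
```

```bash
python3 -c "from h import *;tw()"
```

```text
yaw -2.9016 q6 0.043 eff6 -0.074 T [-0.05  -0.012  0.142] F [-0.5 -0.1 -1.9] [556.8 -51.9 146.8]
```

Emit:
step_arm(motion=[{"slide": [0,0,0],"dr": [0,0,0.06],"jaw": 8},{"slide": [0,0,0.1],"dr": [0,0,0.11],"jaw": 8},{"slide": [0,0,0.1],"dr": [0,0,0.16],"jaw": 8},{"slide": [0,0,0.2],"dr": [0,0,0.21],"jaw": 8},{"slide": [0,0,0.2],"dr": [0,0,0.26],"jaw": 8},{"slide": [0,0,0.3],"dr": [0,0,0.31],"jaw": 8},{"slide": [0,0,0.3],"dr": [0,0,0.36],"jaw": 8},{"slide": [0,0,0.3],"dr": [0,0,0.4],"jaw": 8}])

```text
clock: 21.3
position: [556.8, -51.9, 146.7]
ee_rot: [0.769, -0.639, 0.0, 0.0]
contact_force: [-0.6, 0.5, 0.7]
gripper_width: 12.6
grasp_force: 60.3
```

```bash
python3 -c "from h import *;tw()"
```

```text
yaw -2.9569 q6 -0.012 eff6 -0.327 T [-0.031  0.422  0.359] F [-0.6  0.5  0.7] [556.8 -51.9 146.7]
```

The torque jumped to 0.36 Nm, about 0.25 over friction, so roughly 40 N on the tin. I'll hold briefly, let go and rise.

Emit:
step_arm(motion=[{"slide": [0,0,0],"dr": [0,0,0],"jaw": 8},{"slide": [0,0,0],"dr": [0,0,0],"jaw": 8},{"slide": [0,0,0],"dr": [0,0,0],"jaw": 20},{"slide": [0,0,0],"dr": [0,0,0],"jaw": 34},{"slide": [0,0,-2],"dr": [0,0,0],"jaw": 34},{"slide": [0,0,-17],"dr": [0,0,0],"jaw": 34},{"slide": [0,0,-37],"dr": [0,0,0],"jaw": 34},{"slide": [0,0,-60],"dr": [0,0,0],"jaw": 34}])

```text
clock: 22.3
position: [557.0, -52.0, 208.1]
ee_rot: [0.769, -0.639, 0.0, -0.0]
contact_force: [-0.5, 0.1, -0.3]
gripper_width: 34.1
grasp_force: 0.0
```

```bash
python3 - <<'E'
from h import *
st();tw();go([589,-134,207],180)
B=optics.get_image("scene")[175:265,220:310]
cv2.imwrite("pics/c5.png",cv2.resize(B,(450,450),interpolation=cv2.INTER_CUBIC))
E
```

```text
{'clock': 22.3, 'joints': [0.197, 0.291, -0.192, 0.0, -1.087, -0.012], 'position': [557.042, -51.95, 208.121], 'contact_force': [-0.523, 0.138, -0.304], 'wrist_torque': [0.001, -0.076, 0.02], 'gripper_width': 34.126, 'grasp_force': 0.0}
yaw -2.9569 q6 -0.012 eff6 -0.0 T [ 0.001 -0.076  0.02 ] F [-0.5  0.1 -0.3] [557.  -52.  208.1]
slide [ 86.5 -16.3   1.2] dr [-0.01 -0.    1.32]
```

View pics/c5.png

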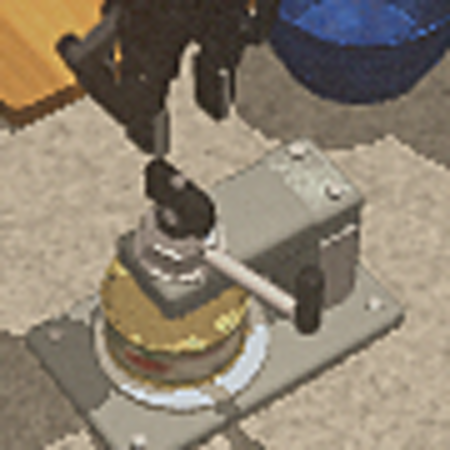

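Emit:
step_arm(motion=[{"slide": [15,-3,0],"dr": [0,0,0.3],"jaw": 32},{"slide": [40,-8,0],"dr": [0,0,0.6],"jaw": 32},{"slide": [65,-12,0],"dr": [0,0,1.0],"jaw": 32},{"slide": [80,-15,1],"dr": [0,0,1.3],"jaw": 32},{"slide": [86.5,-16.3,5],"dr": [0,0,1.32],"jaw": 32},{"slide": [86.5,-16.3,15],"dr": [0,0,1.32],"jaw": 32},{"slide": [86.5,-16.3,25],"dr": [0,0,1.32],"jaw": 32},{"slide": [86.5,-16.3,35],"dr": [0,0,1.32],"jaw": 32}])

```text
clock: 23.35
position: [588.4, -133.4, 170.6]
ee_rot: [0.708, -0.707, -0.0, 0.0]
contact_force: [0.2, 0.1, -0.7]
gripper_width: 31.8
grasp_force: 0.0
```

```bash
python3 - <<'E'
from h import *
st();go([589,-134,128],180)
c=np.array([557,-51.2])
for a in (-68,-74,-80,-86,-92,-98,-104,-110,-114,-118,-122): # TCP pos: pushing finger on +x side, tool y line perpendicular to lever (limited): pin + 9mm back along push => TCP = pin -9*tangent(ccw)
    r=np.radians(a);p=c+90*np.array([np.cos(r),np.sin(r)]);t=np.array([-np.sin(r),np.cos(r)]);print(a,p.round(1),"tcp",(p-9*t).round(1))
E
```

```text
{'clock': 23.35, 'joints': [0.045, 0.397, -0.134, -0.0, -1.041, -0.044], 'position': [588.386, -133.373, 170.572], 'contact_force': [0.201, 0.08, -0.678], 'wrist_torque': [-0.071, -0.008, 0.03], 'gripper_width': 31.809, 'grasp_force': 0.0}
slide [ 0.6 -0.6 42.6] dr [0.01 0.   0.01]
-68 [ 590.7 -134.6] tcp [ 582.4 -138. ]
-74 [ 581.8 -137.7] tcp [ 573.2 -140.2]
-80 [ 572.6 -139.8] tcp [ 563.8 -141.4]
-86 [ 563.3 -141. ] tcp [ 554.3 -141.6]
-92 [ 553.9 -141.1] tcp [ 544.9 -140.8]
-98 [ 544.5 -140.3] tcp [ 535.6 -139.1]
-104 [ 535.2 -138.5] tcp [ 526.5 -136.3]
-110 [ 526.2 -135.8] tcp [ 517.8 -132.7]
-114 [ 520.4 -133.4] tcp [ 512.2 -129.8]
-118 [ 514.7 -130.7] tcp [ 506.8 -126.4]
-122 [ 509.3 -127.5] tcp [ 501.7 -122.8]
```

Emit:
step_arm(motion=[{"slide": [0.6,-0.6,8],"dr": [0,0,0],"jaw": 32},{"slide": [0.6,-0.6,16],"dr": [0,0,0],"jaw": 32},{"slide": [0.6,-0.6,25],"dr": [0,0,0],"jaw": 32},{"slide": [0.6,-0.6,34],"dr": [0,0,0],"jaw": 32},{"slide": [0.6,-0.6,42],"dr": [0,0,0],"jaw": 32},{"slide": [1.5,1.5,42.5],"dr": [0,0,0],"jaw": 32},{"slide": [3,4,42.5],"dr": [0,0,0],"jaw": 32},{"slide": [4.5,6.5,42.5],"dr": [0,0,0],"jaw": 32}])

```text
clock: 24.35
position: [582.3, -138.6, 129.4]
ee_rot: [0.707, -0.707, 0.0, -0.0]
contact_force: [0.4, -0.1, -0.4]
gripper_width: 32.0
grasp_force: 0.0
```

Emit:
step_arm(motion=[{"slide": [0.3,1.5,1],"dr": [0,0,0],"jaw": 32},{"slide": [0.6,3,1],"dr": [0,0,0],"jaw": 32},{"slide": [1,4.5,1],"dr": [0,0,0],"jaw": 32},{"slide": [1.5,7,1],"dr": [0,0,0],"jaw": 32},{"slide": [2,10,1],"dr": [0,0,0],"jaw": 32},{"slide": [2.5,14,1],"dr": [0,0,0],"jaw": 32},{"slide": [3,18,1],"dr": [0,0,0],"jaw": 32},{"slide": [3.2,22,1],"dr": [0,0,0],"jaw": 32}])

```text
clock: 25.35
position: [563.0, -142.8, 129.2]
ee_rot: [0.707, -0.707, 0.003, -0.002]
contact_force: [6.3, -3.9, -1.0]
gripper_width: 32.2
grasp_force: 3.1
```

Emit:
step_arm(motion=[{"slide": [0,4,0],"dr": [0,0,0.2],"jaw": 32},{"slide": [0,8,0],"dr": [0,0,0.4],"jaw": 32},{"slide": [-0.3,12,0],"dr": [0,0,0.6],"jaw": 32},{"slide": [-1,16,0],"dr": [0,0,0.8],"jaw": 32},{"slide": [-1.6,19.5,0],"dr": [0,0,1.0],"jaw": 32},{"slide": [-2.3,23,0],"dr": [0,0,1.2],"jaw": 32},{"slide": [-3.2,26.5,0],"dr": [0,0,1.4],"jaw": 32},{"slide": [-4.2,30,0],"dr": [0,0,1.6],"jaw": 32}])

```text
clock: 26.35
position: [532.5, -138.8, 129.5]
ee_rot: [-0.624, 0.781, -0.003, 0.001]
contact_force: [5.0, -5.1, 0.5]
gripper_width: 31.8
grasp_force: 3.0
```

```bash
python3 -c "
from h import *
tw()
for a in (-104,-110,-114,-118,-121): 
    r=np.radians(a);p=np.array([557,-51.2])+90*np.array([np.cos(r),np.sin(r)]);t=np.array([-np.sin(r),np.cos(r)]);print(a);go(np.r_[p-9*t,129],a+270)"
```

```text
yaw 2.9183 q6 -0.267 eff6 0.237 T [-1.449 -1.338 -0.066] F [ 5.  -5.1  0.5] [ 532.5 -138.8  129.5]
-104
slide [-1.   6.4  0.5] dr [-0.04 -0.01  0.15]
-110
slide [-2.7 15.8  0.4] dr [-0.04 -0.    0.9 ]
-114
slide [-4.3 21.9  0.4] dr [-0.04 -0.    1.4 ]
-118
slide [-6.3 27.8  0.3] dr [-0.04 -0.    1.9 ]
-121
slide [-8.1 32.2  0.3] dr [-0.04 -0.    2.28]
```

Emit:
step_arm(motion=[{"slide": [-0.2,1.8,0],"dr": [0,0,0.1],"jaw": 32},{"slide": [-0.4,3.6,0],"dr": [0,0,0.2],"jaw": 32},{"slide": [-0.7,5.4,0],"dr": [0,0,0.3],"jaw": 32},{"slide": [-1,7.2,0],"dr": [0,0,0.4],"jaw": 32},{"slide": [-1.4,9,0],"dr": [0,0,0.5],"jaw": 32},{"slide": [-1.8,10.8,0],"dr": [0,0,0.6],"jaw": 32},{"slide": [-2.2,12.6,0],"dr": [0,0,0.7],"jaw": 32},{"slide": [-2.7,14.4,0],"dr": [0,0,0.8],"jaw": 32}])

```text
clock: 27.35
position: [518.9, -133.2, 129.5]
ee_rot: [-0.58, 0.815, -0.003, 0.001]
contact_force: [5.2, -6.8, -0.3]
gripper_width: 32.5
grasp_force: 3.2
```

```bash
cat > t.py <<'E'
from h import *
tw()
for a in (-110,-114,-118,-121,-124): 
    r=np.radians(a);p=np.array([557,-51.2])+90*np.array([np.cos(r),np.sin(r)]);t=np.array([-np.sin(r),np.cos(r)]);print(a,"Ftan",(arm.read_state()["contact_force"][:2]@t).round(1));go(np.r_[p-9*t,129],a+270)
E
python3 t.py
```

```text
yaw 2.8071 q6 -0.39 eff6 0.161 T [-1.644 -1.265 -0.042] F [ 5.2 -6.8 -0.3] [ 518.9 -133.2  129.5]
-110 Ftan 7.2
slide [-0.1  1.2  0.5] dr [-0.04 -0.01  0.1 ]
-114 Ftan 7.5
slide [-1.   7.5  0.5] dr [-0.04 -0.    0.6 ]
-118 Ftan 7.8
slide [-2.4 13.6  0.4] dr [-0.04 -0.    1.1 ]
-121 Ftan 7.9
slide [-3.7 18.2  0.4] dr [-0.04 -0.    1.48]
-124 Ftan 8.1
slide [-5.2 22.7  0.4] dr [-0.04 -0.    1.85]
```

Emit:
step_arm(motion=[{"slide": [-0.2,2,0],"dr": [0,0,0.15],"jaw": 32},{"slide": [-0.5,4,0],"dr": [0,0,0.3],"jaw": 32},{"slide": [-0.8,6,0],"dr": [0,0,0.45],"jaw": 32},{"slide": [-1.1,8,0],"dr": [0,0,0.6],"jaw": 32},{"slide": [-1.5,10,0],"dr": [0,0,0.75],"jaw": 32},{"slide": [-2,12,0],"dr": [0,0,0.9],"jaw": 32},{"slide": [-2.5,14,0],"dr": [0,0,1.05],"jaw": 32},{"slide": [-3.1,16,0],"dr": [0,0,1.2],"jaw": 32}])

```text
clock: 28.35
position: [504.5, -125.2, 129.5]
ee_rot: [-0.509, 0.861, -0.002, 0.001]
contact_force: [3.6, -9.1, 0.6]
gripper_width: 32.0
grasp_force: 3.6
```

```bash
python3 t.py
```

```text
yaw 2.6393 q6 -0.576 eff6 0.212 T [-2.183 -1.114 -0.132] F [ 3.6 -9.1  0.6] [ 504.5 -125.2  129.5]
-110 Ftan 6.5
slide [  0.2 -15.2   0.6] dr [-0.04 -0.01 -1.1 ]
-114 Ftan 7.0
slide [ 0.3 -8.9  0.5] dr [-0.04 -0.01 -0.6 ]
-118 Ftan 7.4
slide [-0.  -2.6  0.5] dr [-0.04 -0.   -0.1 ]
-121 Ftan 7.8
slide [-0.6  2.1  0.5] dr [-0.04 -0.    0.28]
-124 Ftan 8.1
slide [-1.3  6.8  0.4] dr [-0.04 -0.    0.65]
```

Emit:
step_arm(motion=[{"slide": [-0.3,2,0],"dr": [0,0,0.15],"jaw": 32},{"slide": [-0.6,4,0],"dr": [0,0,0.3],"jaw": 32},{"slide": [-0.9,5,0],"dr": [0,0,0.4],"jaw": 32},{"slide": [-0.9,5,0],"dr": [0,0,0.4],"jaw": 32},{"slide": [-0.9,3,0],"dr": [0,0,0.4],"jaw": 32},{"slide": [-0.9,0,0],"dr": [0,0,0.4],"jaw": 32},{"slide": [-0.9,-4,0],"dr": [0,0,0.4],"jaw": 32},{"slide": [-0.9,-6,0],"dr": [0,0,0.4],"jaw": 32}])

```text
clock: 29.35
position: [508.4, -125.5, 127.8]
ee_rot: [-0.485, 0.875, 0.0, -0.0]
contact_force: [-0.1, -0.4, 0.2]
gripper_width: 32.2
grasp_force: 0.0
```

```bash
python3 -c "from h import *;st()"
```

```text
{'clock': 29.35, 'joints': [0.068, 0.318, -0.383, -0.0, -0.871, -0.626], 'position': [508.38, -125.533, 127.768], 'contact_force': [-0.084, -0.422, 0.167], 'wrist_torque': [-0.051, 0.061, 0.042], 'gripper_width': 32.225, 'grasp_force': 0.0}
```

Free of contact. Now I rise straight up and check.

Emit:
step_arm(motion=[{"slide": [0,0,-8],"dr": [0,0,0],"jaw": 32},{"slide": [0,0,-20],"dr": [0,0,0],"jaw": 32},{"slide": [0,0,-35],"dr": [0,0,0],"jaw": 32},{"slide": [0,0,-50],"dr": [0,0,0],"jaw": 32},{"slide": [0,0,-68],"dr": [0,0,0],"jaw": 32},{"slide": [0,0,-85],"dr": [0,0,0],"jaw": 32},{"slide": [0,0,-100],"dr": [0,0,0],"jaw": 32},{"slide": [0,0,-105],"dr": [0,0,0],"jaw": 32}])

```text
clock: 30.35
position: [508.8, -125.6, 234.5]
ee_rot: [-0.485, 0.874, -0.001, 0.001]
contact_force: [-0.9, 0.1, 0.5]
gripper_width: 32.1
grasp_force: 0.0
```

```bash
python3 - <<'E'
from h import *
st()
B=optics.get_image("scene")[175:265,220:310]
cv2.imwrite("pics/c6.png",cv2.resize(B,(450,450),interpolation=cv2.INTER_CUBIC))
E
```

```text
{'clock': 30.35, 'joints': [0.068, 0.209, -0.234, 0.0, -1.125, -0.626], 'position': [508.849, -125.578, 234.529], 'contact_force': [-0.889, 0.058, 0.471], 'wrist_torque': [0.043, -0.065, 0.015], 'gripper_width': 32.051, 'grasp_force': 0.0}
```

View pics/c6.png

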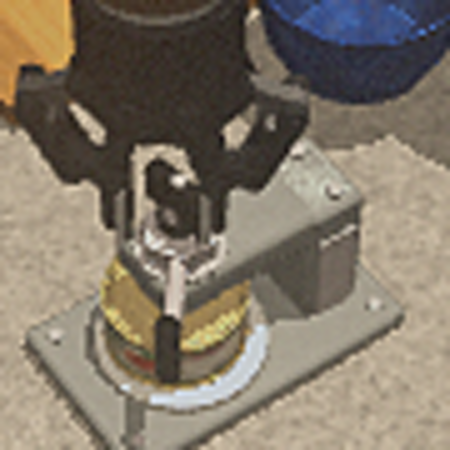

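The pin is now at scene pixel (253,244), which is tighter than its start at (261,245), and the gripper is clear. Handing in.

```bash
python3 -c "
from bench import arm
print(arm.job_done())"
```

```text
the job is handed in; nothing more can be done
None
```

I slackened the nut, turned the knob until the foot bore on the tin (roughly 40 N by torque before letting go), pushed the lever tight past its starting angle and handed the job in at about 30 s; the hand-in returned no verdict.

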